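# Charge the backup-pump battery packs

### The job

Get the backup air pump's batteries onto charge: press every loose battery pack down flush into a bay of its own in the charger, then slide the splash cover fully shut over them. The charger must finish pushed back squarely against the contact shoe on the power rail, centred so the brass contacts meet; leave everything else on the cabinet floor where it is.

Things in the scene. Friction and masses are not known exactly. Their poses are not given: they have to be found in the camera images.
- charger: loose six-bay drop-in battery charger, grey, 150 mm deep (its x) x 244 mm wide (its y), deck 33 mm high, 0.8 kg (packs add 70 g each); slides on the floor with 4 to 10 N. Origin: centre of its underside; z up; +x points to its back (the contacts). Six recesses (bays) open in the front half of the deck, side by side along y at -90, -54, -18, 18, 54 and 90 mm, with 6 mm walls between them.
- cover (a joint): the charger's sliding splash cover: travel in m, 0 = fully open (parked over the back half of the deck), 0.071 = fully shut over the bays. It slides along the charger's -x (towards its front), stays where it is left, and takes about 1.2 N to slide. It starts between 0 and 0.008. A pack standing proud of the deck blocks it.
- cover_grip (a point): middle of the cover's top face, among its flat ribs, 37 mm above the floor. The cover is a white plate 70 mm (charger's x) x 241 mm (charger's y) x 3 mm, its underside 1 mm above the deck; nothing on it stands up to be gripped. Fully open this point is at charger x = +36 mm, fully shut at x = -35 mm.
- charger_back (a point): middle of the lower edge of the charger's back face, at charger x = +75 mm, floor level. The back face has two brass contacts, each 24 mm wide, at charger y = +-25 mm.
- dock: contact shoe of the fixed power rail at the back: a grey block 90 mm wide (its y), 26 mm tall, its flat front face with two 26 mm wide brass strips at y = +-25 mm, facing its -x (towards the robot). Origin: middle of the lower edge of that face, floor level. The rail begins 45 mm behind the face, is 600 mm long, 42 mm tall, with plugs on it to 72 mm.
- bay0 (a point): bay 0 of the charger (charger y = -90 mm): the point on its floor where the origin of a seated pack rests, 8 mm above the work floor, at charger x = -40 mm. Each bay is 58 mm along x (charger x = -67 to -9 mm) and 30 mm along y, 25 mm deep from the deck.
- bay1 (a point): bay 1 of the charger (charger y = -54 mm): the point on its floor where the origin of a seated pack rests, 8 mm above the work floor, at charger x = -40 mm. A brass leaf spring on each bay's back wall (9 to 17 mm below the deck, sticking out 5.5 mm) holds a pack against the bay's front wall with about 2 N.
- bay2 (a point): bay 2 of the charger (charger y = -18 mm): the point on its floor where the origin of a seated pack rests, 8 mm above the work floor, at charger x = -40 mm. The leaf spring's friction keeps a pack from falling in by its weight: it stays where it is let go, part-way down, until pressed home with 2 to 6 N.
- bay3 (a point): bay 3 of the charger (charger y = 18 mm): the point on its floor where the origin of a seated pack rests, 8 mm above the work floor, at charger x = -40 mm. All six bays are alike; a pack may go in any of them.
- bay4 (a point): bay 4 of the charger (charger y = 54 mm): the point on its floor where the origin of a seated pack rests, 8 mm above the work floor, at charger x = -40 mm. See bay0 to bay3.
- bay5 (a point): bay 5 of the charger (charger y = 90 mm): the point on its floor where the origin of a seated pack rests, 8 mm above the work floor, at charger x = -40 mm. See bay0 to bay3.
- pack0: a loose black battery pack (all alike; four to six are present), 54 mm (its x) x 26 mm (its y) x 24 mm tall, about 70 g, lying flat; origin at the centre of its underside. Its lowest 4 mm is narrower (50 x 23 mm) as a lead-in. It fits any bay with its 54 mm side along the charger's x, either end first, 2 mm loose on each long side. Seated, its top is 1 mm below the deck.
- pack1: a loose black battery pack (all alike; four to six are present), 54 mm (its x) x 26 mm (its y) x 24 mm tall, about 70 g, lying flat; origin at the centre of its underside. Its lowest 4 mm is narrower (50 x 23 mm) as a lead-in. It fits any bay with its 54 mm side along the charger's x, either end first, 2 mm loose on each long side. Seated, its top is 1 mm below the deck.
- pack2: a loose black battery pack (all alike; four to six are present), 54 mm (its x) x 26 mm (its y) x 24 mm tall, about 70 g, lying flat; origin at the centre of its underside. Its lowest 4 mm is narrower (50 x 23 mm) as a lead-in. It fits any bay with its 54 mm side along the charger's x, either end first, 2 mm loose on each long side. Seated, its top is 1 mm below the deck.
- pack3: a loose black battery pack (all alike; four to six are present), 54 mm (its x) x 26 mm (its y) x 24 mm tall, about 70 g, lying flat; origin at the centre of its underside. Its lowest 4 mm is narrower (50 x 23 mm) as a lead-in. It fits any bay with its 54 mm side along the charger's x, either end first, 2 mm loose on each long side. Seated, its top is 1 mm below the deck.
- pack4: a loose black battery pack (all alike; four to six are present), 54 mm (its x) x 26 mm (its y) x 24 mm tall, about 70 g, lying flat; origin at the centre of its underside. Its lowest 4 mm is narrower (50 x 23 mm) as a lead-in. It fits any bay with its 54 mm side along the charger's x, either end first, 2 mm loose on each long side. Seated, its top is 1 mm below the deck.
- pack5: a loose black battery pack (all alike; four to six are present), 54 mm (its x) x 26 mm (its y) x 24 mm tall, about 70 g, lying flat; origin at the centre of its underside. Its lowest 4 mm is narrower (50 x 23 mm) as a lead-in. It fits any bay with its 54 mm side along the charger's x, either end first, 2 mm loose on each long side. Seated, its top is 1 mm below the deck.
- foodjar: closed clear jar with a white lid, 68 mm across, 85 mm tall, standing; origin under its centre. Not part of the job.
- dosing: closed white bottle, 52 mm across, 140 mm tall, standing; origin under its centre. Not part of the job.
- meascup: clear measuring cup, 60 mm across the rim, 55 mm tall, standing; origin under its centre. Not part of the job.
- magcleaner: magnetic glass cleaner, a 72 x 44 mm block with a ridge handle, 46 mm tall; origin under its centre. Not part of the job.
- spoon: steel feeding spoon 150 mm long, lying; origin under its middle. Not part of the job.
- coupling: grey hose coupling, a short tube 44 mm across and 30 mm tall, standing; origin under its centre. Not part of the job.
- puck: rubber suction puck, 40 mm across, 12 mm thick; origin under its centre. Not part of the job.
Mind the look-alikes: they are no part of the job. What is shaped like the pack1 but green or purple is not meant. What is shaped like the pack0 but purple is not meant.

How it is judged:
By the outcome, as a careful person would: the job done as asked, in the order asked, and still so for the second after the job is handed in, with the robot touching nothing.
Of pack0, pack1, pack2, pack3, pack4, pack5 only 4 to 6 are there at a start; the rules pass over those that are not, and their reading is None.
At some moment in a run one of pack0, pack1, pack2, pack3, pack4, pack5 may be knocked a few centimetres aside while the robot is not near it.
Once in a run the grip may slacken for a moment while it holds something.
It also fails if it takes over 210 s, if anything falls off the work surface, if the arm or the gripper's body presses on something with over 40 N, if the wrist force passes 120 N, or if a joint passes its speed limit or range.

### The arm

A 6-joint arm with a two-finger parallel gripper is mounted at the origin on the work surface. World frame = base frame: x ahead of the robot, y to its left, z up, the work surface at z = 0. Lengths are in m, angles in rad, forces in N, time in s.
With the tool pointing down it reaches from about 0.325 to 0.9 m from the base axis. Payload 6.1 kg.
Tool frame: the origin (TCP) lies between the finger pads; the fingertips stand 11 mm ahead of it and the grasp point (between the pads) lies 8 mm behind it; z points along the fingers, y is the line along which they close (so a half turn about z gives the same grasp; the last joint's range is limited). The gripper opens to 85 mm and grips with 20 to 120 N. Pads are 22 mm wide; open, the fingers measure 114 mm over their backs; the gripper's body (76 mm by 85 mm) begins 54 mm behind the grasp point. The pads swing forward as they close: fully open they stand 13 mm farther back than shut.
Start: joints at [-1.459, 0.22, 1.526, -0, 1.395, -0.126], TCP at [0.147, -0.607, 0.242] pointing down, gripper open.
Joint ranges: [-2.98, 2.98], [-0.91, 2.08], [0.09, 2.57], [-1.24, 4.39], [0.2, 2.65], [-2.68, 2.68]. Speed limits (rad/s): [2.57, 2.57, 3.01, 3.14, 3.14, 3.14].

### API

Orientations are given as a rotation vector (axis times angle).
In Python, from rig import manip gives the robot as it stands. The module is installed in compiled form; this text tells all that it offers. Calls block until the motion is done:
- manip.reach(position, orientation): joint-space move of the TCP to a pose.
- manip.movel(position, vel=0.15, ori=None): straight line of the TCP; ori=None keeps the orientation; vel is the mean speed in m/s.
- manip.set_joints(angles): joint-space move.
- manip.grip(opening, grasp_force=None): finger opening in m; grasp_force is the grip in N (None keeps the last); returns when the fingers have stopped.
- manip.pause(seconds).
- manip.inverse_kinematics(position, orientation): joint angles nearest the present ones, or None.
- manip.sense(): the state.
- manip.snapshot(name): name is "scene" or "side" or "wrist"; returns the picture (480x640x3 uint8, red, green, blue); there is no depth.
- manip.camera_params(name): a dict with "fx", "fy", "cx", "cy" (pixels), "eye" and "orientation" of the camera in the world; the wrist camera has in their place "mount" (4x4, takes a point from camera to tool coordinates, whose origin is the TCP and whose axes are the flange's). Camera axes: x right, y up, looking along -z (the intrinsics and any distortion apply to the point x, -y, -z); pixel columns grow to the right and rows downward; lengths in m; the calibration is good to about 2 mm. A picture is of the moment at which its call begins: read the wrist's pose just before it. camera_params takes no time and is no camera call.
A pose or a line that the arm cannot do raises manip.Unreachable and nothing moves.
- manip.hand_in(): hands the job in; it is judged then, once.
Trained networks look in the newest picture that a camera, given by its name, has taken for a name from the list of things; names that differ only in an ending like _2 or _b are one class to them, and where a whole thing is asked for, a point or a joint stands for the part that bears it (a point fixed in the world has none). Each returns a list of dicts, best first, with "conf" (0 to 1); they miss things now and then, are a little off and sometimes report something else, mostly with a low value. They report only what shows in the picture. A call takes as long as a camera call. They do not tell look-alikes from the thing itself.
- manip.trace(camera, query): "region" (480x640 bool, what is visible of it) and "bbox" ([left, top, right, bottom] in pixels, round what is visible of it).
The state is a dict: "time_s": time; "q": joint angles; "joint_vel": joint speeds; "effort": joint torques, N m; "position": TCP position; "orientation": TCP orientation; "ft_force": force on the tool from outside, world axes, zero at the start; "ft_torque": the same for the moment, N m; "finger_gap": finger opening in m; "finger_force": force on a finger pad.
Only numpy, scipy, OpenCV 4.12 (cv2) and the standard library are available. Lean on these libraries where they do the work, as an engineer would, in place of code of your own. Each camera call takes 0.05 s, during which the arm holds its last target. There are 200 camera calls.

## Working session

There is one attempt and no reset: what is moved stays moved. The work goes in short steps, each a Python script; the robot and the scene stay as the last script left them, time stands still between calls to the robot, and variables do not carry over. Pictures are saved under pics/ and viewed, at most 14 in all, crops included, and the job is handed in when it is done.

```bash
mkdir -p pics
python3 - <<'E'
from rig import manip
import cv2,numpy as np
for n in("scene","side"):
    im=manip.snapshot(n); cv2.imwrite(f"pics/{n}0.png",im[:,:,::-1])
    print(n,manip.camera_params(n))
print(manip.camera_params("wrist"))
s=manip.sense();print(s["time_s"],s["position"],s["orientation"],s["finger_gap"])
for n in("scene","side"):
    for q in("charger","dock","pack0","cover"):
        for d in manip.trace(n,q)[:8]:print(n,q,round(d["conf"],2),d["bbox"])
E
```

```text
scene {'fx': 453.44823069255506, 'fy': 453.44823069255506, 'cx': 316.35145860396653, 'cy': 231.4644110178087, 'eye': array([0.87752132, 0.64457608, 0.81858973]), 'orientation': array([0.27748177, 1.01477705, 2.49472491])}
side {'fx': 506.6365276778156, 'fy': 506.6365276778156, 'cx': 308.8585855000715, 'cy': 249.14634378533876, 'eye': array([ 0.01379055, -0.89820822,  0.67019048]), 'orientation': array([ 1.01352375, -0.24673224, -0.4628484 ])}
{'fx': 403.23647696446926, 'fy': 403.23647696446926, 'cx': 322.7699985771696, 'cy': 237.78585634739125, 'mount': array([[-1.18488311e-03,  9.45876213e-01,  3.24525478e-01,
         8.28226103e-02],
       [ 9.99999010e-01,  1.36714621e-03, -3.33622934e-04,
         1.04667772e-03],
       [-7.59239775e-04,  3.24524761e-01, -9.45876896e-01,
        -1.32518807e-01],
       [ 0.00000000e+00,  0.00000000e+00,  0.00000000e+00,
         1.00000000e+00]])}
0.1 [ 0.14716155 -0.60691467  0.24132418] [-3.11774761e+00 -3.72444351e-01 -1.36263511e-05] 0.08529737277480966
scene charger 0.82 [266.2, 197.1, 370.3, 287.4]
scene charger 0.27 [313.6, 156.8, 327.2, 175.4]
scene dock 0.83 [167.9, 200.3, 290.4, 421.5]
scene dock 0.72 [270.6, 194.6, 369.4, 287.3]
scene pack0 0.93 [321.9, 342.3, 350.0, 366.5]
scene pack0 0.88 [378.9, 364.1, 406.7, 389.7]
scene pack0 0.83 [377.1, 307.8, 402.7, 327.8]
scene pack0 0.79 [403.8, 261.7, 419.9, 285.7]
scene pack0 0.7 [410.7, 341.9, 440.6, 361.6]
scene pack0 0.6 [239.9, 161.3, 257.5, 177.7]
scene pack0 0.6 [390.2, 432.9, 425.6, 456.8]
scene pack0 0.46 [283.8, 170.7, 307.0, 184.4]
scene cover 0.73 [273.0, 207.7, 346.0, 278.7]
side charger 0.78 [330.1, 260.3, 378.1, 304.2]
side dock 0.16 [388.7, 320.2, 400.6, 334.5]
side pack0 0.73 [340.9, 325.9, 372.4, 352.3]
side pack0 0.69 [407.7, 337.1, 434.3, 355.0]
side pack0 0.44 [221.6, 245.1, 231.8, 262.0]
side cover 0.85 [332.2, 262.2, 370.3, 293.3]
```

View pics/scene0.png

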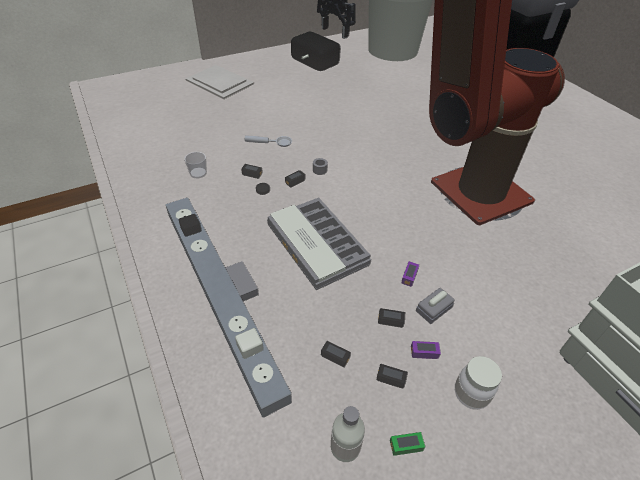

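View pics/side0.png

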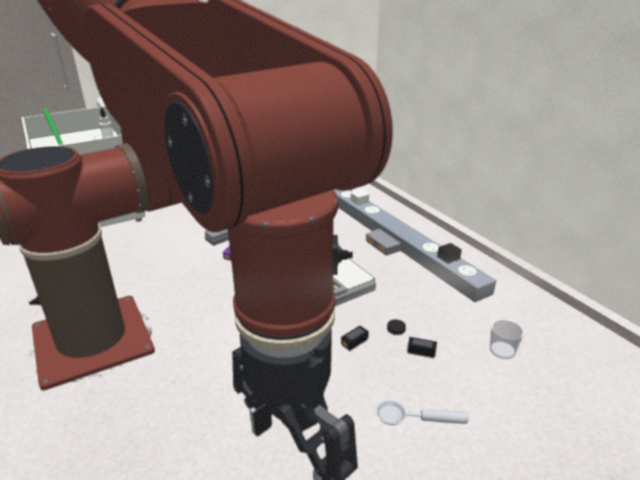

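The five black packs in the scene view are at (252,171), (295,178), (391,317), (336,353) and (392,375). The look-alikes are purple at (411,272) and (426,349), and green at (407,443). The charger is at (318,243) and the dock shoe at (241,280). I'll compute rough positions and confirm with the wrist camera.

```bash
cat > h.py <<'E'
from rig import manip
import cv2,numpy as np
from scipy.spatial.transform import Rotation as R
def cam(n,s=None):
    c=manip.camera_params(n)
    K=(c["fx"],c["fy"],c["cx"],c["cy"])
    if n=="wrist":
        s=s or manip.sense(); M=np.array(c["mount"]); T=R.from_rotvec(s["orientation"]).as_matrix()
        return K,T@M[:3,3]+s["position"],T@M[:3,:3]
    return K,np.array(c["eye"]),R.from_rotvec(c["orientation"]).as_matrix()
def ray(C,px,z):
    (fx,fy,cx,cy),e,Rm=C
    p=np.atleast_2d(np.asarray(px,float))
    d=np.c_[(p[:,0]-cx)/fx,-(p[:,1]-cy)/fy,-np.ones(len(p))]@Rm.T
    return e+d*((z-e[2])/d[:,2])[:,None]
def proj(C,X):
    (fx,fy,cx,cy),e,Rm=C
    q=(np.atleast_2d(X)-e)@Rm
    return np.c_[cx+fx*q[:,0]/-q[:,2],cy-fy*q[:,1]/-q[:,2]]
def down(yaw):  # tool z down, tool y axis (closing line) at angle yaw from world y ; tool x at yaw
    return (R.from_euler('z',yaw)*R.from_rotvec([np.pi,0,0])).as_rotvec()
def snap(name,fn=None):
    s=manip.sense(); im=manip.snapshot(name)
    if fn: cv2.imwrite(f"pics/{fn}.png",im[:,:,::-1])
    return s,im
E
python3 - <<'E'
from h import *
C=cam("scene")
for p in [(252,171),(295,178),(391,317),(336,353),(392,375),(411,272),(426,349),(407,443)]:print(p,ray(C,p,.02)[0].round(3))
print("charger corners z33",ray(C,[(320,199),(370,261),(317,281),(268,213)],.033).round(3))
print("dock",ray(C,[(243,262),(257,291)],.026).round(3))
print("jar,coupl,puck,dosing,mag",ray(C,[(479,390),(320,168),(262,188),(347,447),(435,308)],.01).round(3))
E
```

```text
(252, 171) [ 0.552 -0.34   0.02 ]
(295, 178) [ 0.456 -0.258  0.02 ]
(391, 317) [0.474 0.246 0.02 ]
(336, 353) [0.618 0.268 0.02 ]
(392, 375) [0.546 0.356 0.02 ]
(411, 272) [0.364 0.165 0.02 ]
(426, 349) [0.454 0.34  0.02 ]
(407, 443) [0.593 0.471 0.02 ]
charger corners z33 [[ 0.441 -0.136  0.033]
 [ 0.438  0.104  0.033]
 [ 0.574  0.102  0.033]
 [ 0.584 -0.147  0.033]]
dock [[ 0.698 -0.028  0.026]
 [ 0.7    0.063  0.026]]
jar,coupl,puck,dosing,mag [[ 0.412  0.451  0.01 ]
 [ 0.365 -0.28   0.01 ]
 [ 0.551 -0.27   0.01 ]
 [ 0.685  0.427  0.01 ]
 [ 0.371  0.265  0.01 ]]
```

Run:
```python
from h import *
t=manip.sense()["time_s"]
manip.reach([.60,.0,.36],down(0.0))
s,im=snap("wrist","w1"); C=cam("wrist",s)
print(s["time_s"]-t,s["q"].round(2),s["position"])
for q in("charger","dock","pack0","cover"):
    for d in manip.trace("wrist",q)[:9]:
        b=d["bbox"];print(q,round(d["conf"],2),np.round(b),ray(C,[((b[0]+b[2])/2,(b[1]+b[3])/2)],.024)[0].round(3))
```

```text
2.7083 [-0.13  0.11  1.43 -0.    1.6   1.44] [ 0.59994866 -0.00084989  0.35971171]
charger 0.82 [236. 179. 446. 314.] [ 0.51  -0.025  0.024]
dock 0.93 [  6.   0. 616.  93.] [0.736 0.009 0.024]
pack0 0.97 [ 69. 137. 123. 180.] [0.619 0.258 0.024]
pack0 0.96 [204. 334. 227. 365.] [0.362 0.143 0.024]
pack0 0.95 [112. 252. 157. 296.] [0.474 0.237 0.024]
pack0 0.84 [  9. 196.  62. 245.] [0.545 0.345 0.024]
pack0 0.79 [513. 263. 539. 308.] [ 0.457 -0.262  0.024]
pack0 0.66 [ 46. 268.  82. 310.] [0.454 0.33  0.024]
pack0 0.6 [580. 193. 639. 242.] [ 0.547 -0.348  0.024]
cover 0.62 [238. 192. 447. 262.] [ 0.536 -0.026  0.024]
```

View pics/w1.png

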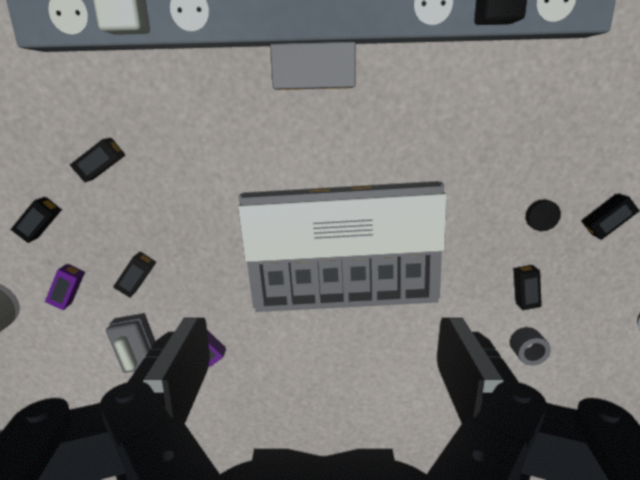

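The wrist picture confirms five black packs at (97,159), (134,274), (36,219), (527,287) and (609,216). Purple ones are at (66,287) and (215,350), and green is out of view. The charger is centred at about (342,245), with the dock shoe's top front edge at row 88, columns 273–355. Next is a closer look at the charger and dock.

Run:
```python
from h import *
import pickle
manip.movel([.62,.0,.24],vel=.3)
s,im=snap("wrist","w2"); C=cam("wrist",s); pickle.dump((s,C),open("w2.pkl","wb"))
for q in("charger","dock"):
    for d in manip.trace("wrist",q)[:1]: print(q,d["bbox"])
c=im[30:405,150:550,::-1]; cv2.imwrite("pics/w2c.png",cv2.resize(c,(800,750),interpolation=cv2.INTER_CUBIC)[:600])
print(s["time_s"])
```

```text
charger [213.5, 224.0, 486.0, 388.4]
dock [0.0, 0.0, 640.0, 115.2]
4.0167
```

View pics/w2c.png

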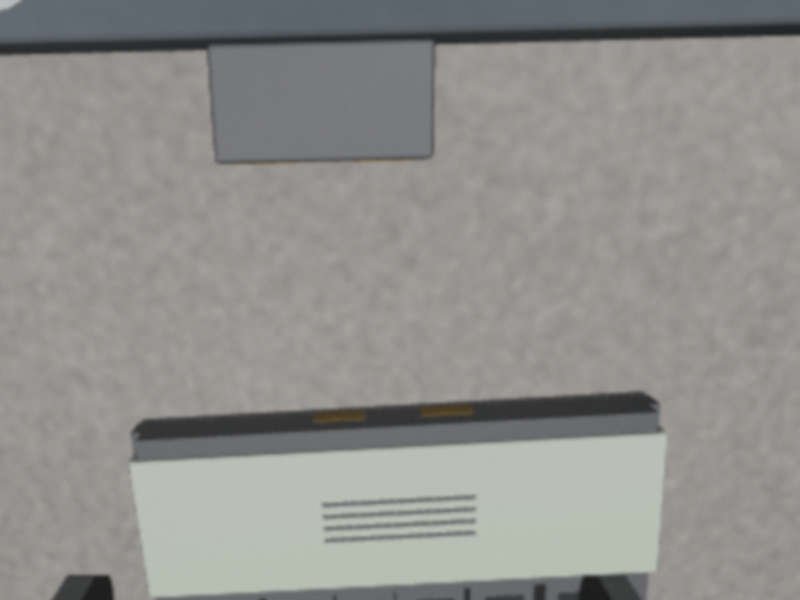

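Run:
```python
from h import *
import pickle
s,C=pickle.load(open("w2.pkl","rb"))
d=ray(C,[(258.5,111),(366,108.5),(254.5,52.5),(367,50)],.026); print(d.round(4))
v=d[0]-d[1];print("dock mid",(d[0]+d[1])/2,"w",np.linalg.norm(v),"yaw",np.arctan2(-v[0],v[1]))
r=ray(C,[(150,56),(550,48.5)],.0);v=r[0]-r[1];print("rail yaw",np.arctan2(-v[0],v[1]))
c=ray(C,[(216,260.5),(482.5,246.5),(224.5,328),(478,316.5)],.037);print(c.round(4))
v=c[0]-c[1];v2=c[2]-c[3];print(np.linalg.norm(v),np.linalg.norm(v2),[np.arctan2(-k[0],k[1]) for k in(v,v2)],c.mean(0), np.linalg.norm(c[:2].mean(0)-c[2:].mean(0)))
```

```text
[[ 0.6944  0.0513  0.026 ]
 [ 0.6963 -0.037   0.026 ]
 [ 0.7383  0.0521  0.026 ]
 [ 0.74   -0.0363  0.026 ]]
dock mid [0.69533088 0.00711924 0.026     ] w 0.08828221496749024 yaw 0.020936459643555512
rail yaw 0.015991332523024402
[[ 0.5665  0.0946  0.037 ]
 [ 0.5796 -0.1433  0.037 ]
 [ 0.4971  0.0925  0.037 ]
 [ 0.5091 -0.148   0.037 ]]
0.23821198308029753 0.24081039749990193 [np.float64(0.05479071676605419), np.float64(0.050021740920401826)] [ 0.53808414 -0.02606622  0.037     ] 0.07004236316331883
```

```bash
cat >> h.py <<'E'
def F(): return np.array(manip.sense()["ft_force"])
def creep(p0,dirn,dist,step,vel,stop):
    """step along dirn until stop(force change) ; returns travelled, force"""
    p0=np.array(p0,float);f0=F();k=0
    while k<dist:
        k+=step; manip.movel(p0+np.array(dirn)*k,vel=vel)
        f=F()-f0
        if stop(f): break
    return k,f
E
python3 - <<'E'
from h import *
y0=.052
manip.grip(.020,60)
manip.reach([.464,-.030,.12],down(y0))
print(F().round(1))
manip.movel([.464,-.030,.045],vel=.2)
manip.movel([.464,-.030,.030],vel=.05)
print("down",F().round(1))
manip.grip(0.0,60); s=manip.sense(); print("gap",s["finger_gap"],s["finger_force"],F().round(1))
f0=F()
th=.019; u=np.array([np.cos(th),np.sin(th),0])
D=np.array([.6953,.0071,.030])
manip.movel(D-.140*u,vel=.08,ori=down(th)); print("f",(F()-f0).round(1),manip.sense()["finger_gap"])
for k in range(20):
    p=D-(.138-.002*k)*u; manip.movel(p,vel=.03); f=F()-f0
    print(round(.138-.002*k,3),f.round(1))
    if f@u<-16: break
s=manip.sense();print(s["position"],s["finger_gap"],s["time_s"])
E
```

```text
[0.5 0.6 0.4]
down [-0.3 -0.5 -0.1]
gap 0.004106546292269984 62.21121311187744 [-1.   1.2  4.8]
f [-9.7 -5.7  7.5] 0.004197566475700438
0.138 [-12.2  -4.3  10.6]
0.136 [-14.2  -2.7  10.9]
0.134 [-14.   -3.   11.8]
0.132 [-13.3  -3.2  12.4]
0.13 [-13.7  -2.9  11.4]
0.128 [-13.1  -2.6  10.9]
0.126 [-12.8  -1.   10.1]
0.124 [-12.9  -1.9  11.7]
0.122 [-14.1  -2.4  11.2]
0.12 [-12.4  -1.8  11.1]
0.118 [-12.1  -1.9  11.3]
0.116 [-12.4  -2.   11.7]
0.114 [-20.7  -2.1  17.6]
[0.57678467 0.00478992 0.03031272] 0.004289578023504308 11.4833
```

Run:
```python
from h import *
import pickle
manip.grip(.020,60); p=manip.sense()["position"]
manip.movel([p[0],p[1],.08],vel=.2)
manip.movel([.66,.0,.24],vel=.3,ori=down(.019))
s,im=snap("wrist","w3"); C=cam("wrist",s); pickle.dump((s,C),open("w3.pkl","wb"))
c=im[50:350,130:530,::-1]; cv2.imwrite("pics/w3c.png",cv2.resize(c,(800,600),interpolation=cv2.INTER_CUBIC))
print(s["time_s"],F())
```

```text
12.925 [-0.12748115 -0.41769682 -0.83172767]
```

View pics/w3c.png

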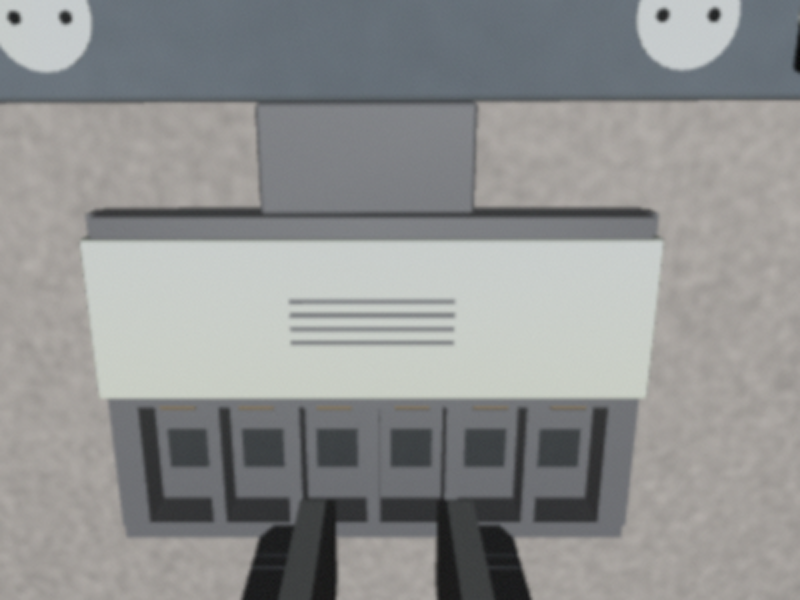

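Run:
```python
from h import *
import pickle
s,C=pickle.load(open("w3.pkl","rb"))
f=lambda L,z: ray(C,[(130+a/2,50+b/2) for a,b in L],z)
d=f([(261,213),(474,212),(257,103),(477,101)],.026); print("dock",d.round(4)[:,:2].tolist(), (d[0]+d[1])/2)
c=f([(81.5,240),(662.5,239),(100,398.5),(646,398)],.037); print("cover",c.round(4)[:,:2].tolist(),c.mean(0))
k=f([(126,536),(622,535)],.033);print("front",k.round(4)[:,:2].tolist(),k.mean(0))
w=f([(219,408),(303,408),(378,408),(447,408),(520,408)],.033);print("walls back",w.round(4)[:,:2].tolist())
b=f([(141,408),(607,408)],.033);print("bays outer",b.round(4)[:,:2].tolist())
th=.019;n=np.array([-np.sin(th),np.cos(th)])
print("lat dock/back of dock/cover/front",[round(float(x[:2]@n),4) for x in(d[:2].mean(0),d[2:].mean(0),c.mean(0),k.mean(0),b.mean(0))])
for a,b2 in((d[0],d[1]),(c[0],c[1]),(c[2],c[3]),(k[0],k[1])):print("yaw",np.arctan2(-(a-b2)[0],(a-b2)[1]).round(4))
```

```text
dock [[0.6943, 0.052], [0.6964, -0.0376], [0.7382, 0.0522], [0.7406, -0.0364]] [0.69535658 0.0072105  0.026     ]
cover [[0.6835, 0.1247], [0.6882, -0.1146], [0.6137, 0.124], [0.6182, -0.1165]] [0.65092344 0.00437874 0.037     ]
front [[0.5425, 0.12], [0.5472, -0.1152]] [0.54487361 0.00241474 0.033     ]
walls back [[0.6085, 0.0726], [0.6092, 0.035], [0.6098, 0.0015], [0.6104, -0.0294], [0.6109, -0.0621]]
bays outer [[0.6079, 0.1075], [0.6116, -0.1011]]
lat dock/back of dock/cover/front [-0.006, -0.0062, -0.008, -0.0079, -0.0083]
yaw 0.0225
yaw 0.0195
yaw 0.0188
yaw 0.02
```

Charger is square, but 2 mm to the −y side of the dock's centre. I'll regrip the wall and correct that now.

Run:
```python
from h import *
import pickle
th=.0195; u=np.array([np.cos(th),np.sin(th),0]);n=np.array([-u[1],u[0],0])
P=np.array([.5775,.0049,.032])
manip.movel(P+[0,0,.05],vel=.3,ori=down(th)); manip.movel(P,vel=.12)
manip.grip(0,60); f0=F()
manip.movel(P-.006*u+.0024*n,vel=.05)
manip.movel(P-.003*u+.0022*n,vel=.05); print((F()-f0).round(1))
for k in range(12):
    manip.movel(P+(-.002+.001*k)*u+.0020*n,vel=.03); f=F()-f0
    print(k,f.round(1))
    if f@u<-19: break
s=manip.sense();print(s["position"]);
manip.grip(.02,60); p=manip.sense()["position"];print(p)
manip.movel([p[0],p[1],.08],vel=.2)
manip.movel([.66,.0,.24],vel=.3,ori=down(.019))
s,im=snap("wrist","w4"); C=cam("wrist",s); pickle.dump((s,C),open("w4.pkl","wb"))
c=im[50:350,130:530,::-1]; cv2.imwrite("pics/w4c.png",cv2.resize(c,(800,600),interpolation=cv2.INTER_CUBIC))
print(s["time_s"])
```

```text
[-7.8 -1.  11.6]
0 [-11.6  -0.9  14.6]
1 [-16.4  -2.   18.2]
2 [-19.4  -1.6  23.4]
[0.57362221 0.00679287 0.03346382]
[0.57667377 0.00708716 0.0312839 ]
17.2833
```

View pics/w4c.png

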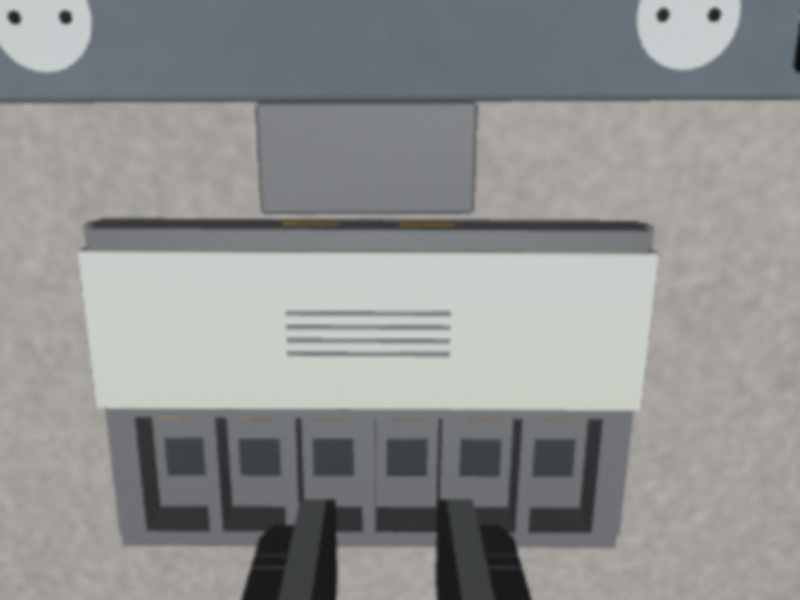

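```bash
cat >> h.py <<'E'
th=.0195; u=np.array([np.cos(th),np.sin(th),0]); n=np.array([-u[1],u[0],0]); Z=np.array([0,0,1.])
def pushback(lat=-.0041,start=.505,stopF=18,end=.545):
    manip.grip(.085)
    b=lambda a,z: u*a+n*lat+Z*z
    manip.movel(b(start-.005,.12),vel=.3,ori=down(th)); manip.movel(b(start-.005,.018),vel=.25)
    f0=F(); a=start
    log=[]
    while a<end:
        a+=.0015; manip.movel(b(a,.018),vel=.04); f=(F()-f0)@u; log.append(round(float(f),1))
        if f<-stopF: break
    print("push",round(a,4),log,manip.sense()["position"].round(4),(F()-f0).round(1))
    manip.movel(b(start-.01,.018),vel=.15); manip.movel(b(start-.01,.12),vel=.3)
E
python3 - <<'E'
from h import *
import pickle
pushback()
manip.movel([.66,.0,.24],vel=.4,ori=down(.019))
s,im=snap("wrist","w5"); C=cam("wrist",s); pickle.dump((s,C),open("w5.pkl","wb"))
c=im[50:350,130:530,::-1]; cv2.imwrite("pics/w5c.png",cv2.resize(c,(800,600),interpolation=cv2.INTER_CUBIC))
print(s["time_s"])
E
```

```text
push 0.5395 [-1.5, 0.2, -0.3, -1.7, -0.6, -0.8, -1.0, -1.0, -0.5, -0.4, -0.2, -1.3, -1.8, -1.0, -0.7, -0.7, -6.5, -8.5, -7.9, -7.9, -7.8, -12.9, -18.6] [0.5343 0.0066 0.0168] [-18.6  -1.6  12.2]
26.775
```

View pics/w5c.png

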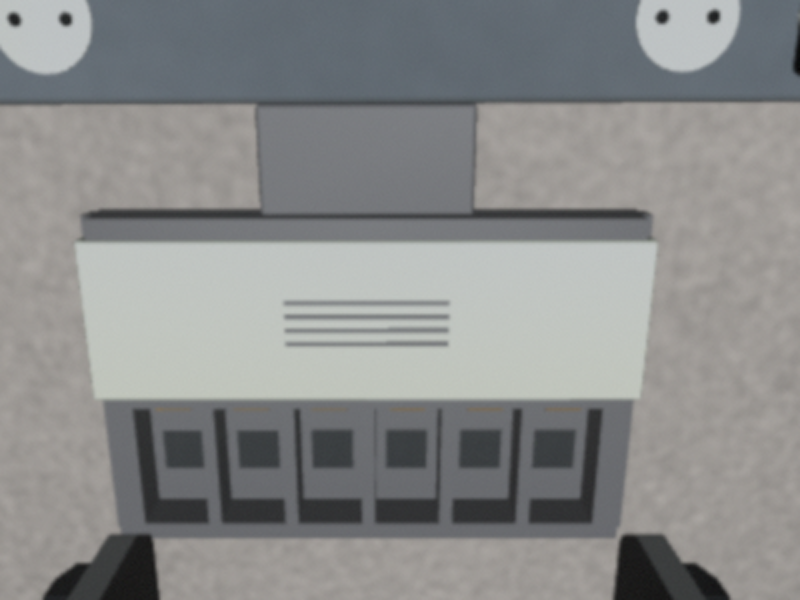

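Docked: no gap, and the charger and dock midlines agree at crop column ~367. Now fit the pack poses offline on w1.

```bash
cat >> h.py <<'E'
from scipy.optimize import minimize
def box(x,y,a,L=.054,W=.026,H=.024):
    c,s=np.cos(a),np.sin(a)
    return np.array([[x+c*i*L/2-s*j*W/2,y+s*i*L/2+c*j*W/2,z] for i in(-1,1) for j in(-1,1) for z in(0,H)])
def fit(C,mask,x,y,yaw=None):
    """pose of a pack from its mask: maximise IoU of projected box hull; drawn 4x for subpixel"""
    ys,xs=np.nonzero(mask); x0,y0=xs.min()-8,ys.min()-8; w,h=xs.max()+9-x0,ys.max()+9-y0; S=4
    pad=cv2.copyMakeBorder(mask.astype(np.uint8),16,16,16,16,cv2.BORDER_CONSTANT)
    M=cv2.resize(pad[y0+16:y0+16+h,x0+16:x0+16+w],None,fx=S,fy=S,interpolation=cv2.INTER_LINEAR)>0
    def cost(v):
        p=proj(C,box(*v)); q=((p-[x0,y0]+.5)*S*16).astype(np.int32)
        I=np.zeros(M.shape,np.uint8); cv2.fillConvexPoly(I,cv2.convexHull(q.reshape(-1,1,2)),1,shift=4)
        I=I>0; return -(I&M).sum()/max(1,(I|M).sum())
    best=None
    for a in (np.arange(0,np.pi,np.pi/6) if yaw is None else [yaw]):
        r=minimize(cost,[x,y,a],method="Nelder-Mead",options=dict(initial_simplex=[[x,y,a],[x+.008,y,a],[x,y+.008,a],[x,y,a+.2]],xatol=1e-5,fatol=1e-5))
        if best is None or r.fun<best.fun: best=r
    return best.x,-best.fun
def blob(im,px,thr=75):
    """filled dark blob nearest to pixel px"""
    m=(im.max(2)<thr).astype(np.uint8); k,L,st,ct=cv2.connectedComponentsWithStats(m)
    ok=[i for i in range(1,k) if st[i,4]>120]
    i=min(ok,key=lambda i:np.hypot(*(ct[i]-px))); mm=(L==i).astype(np.uint8)
    cs,_=cv2.findContours(mm,cv2.RETR_EXTERNAL,cv2.CHAIN_APPROX_NONE)
    return cv2.fillConvexPoly(np.zeros_like(mm),cv2.convexHull(np.vstack(cs)),1)>0
E
python3 - <<'E'
from h import *
import pickle
im=cv2.imread("pics/w1.png")[:,:,::-1]
C=cam("wrist",dict(position=np.array([.59994866,-.00084989,.35971171]),orientation=down(0.)))
for k,p in dict(A=(97,159),B=(134,274),Cc=(36,219),D=(527,287),E=(609,216)).items():
    m=blob(im,p); g=ray(C,[p],.02)[0]; v,i=fit(C,m,g[0],g[1]); print(k,m.sum(),v.round(4),round(i,3))
s,C=pickle.load(open("w5.pkl","rb"))
f=lambda L,z: ray(C,[(130+a/2,50+b/2) for a,b in L],z)
b=f([(134,408),(602,408),(145,523),(592,523)],.033);print(b.round(4),b.mean(0), b.mean(0)@u,b.mean(0)@n)
E
```

```text
A 1292 [0.6163 0.2634 2.1152] 0.892
B 970 [ 0.4698  0.2417 -0.6944] 0.892
Cc 1249 [ 0.5432  0.3523 -0.8518] 0.881
D 1090 [ 0.4499 -0.2701  3.4245] 0.876
E 1439 [ 0.5464 -0.3551  2.2944] 0.888
[[ 0.6085  0.1106  0.033 ]
 [ 0.6122 -0.0989  0.033 ]
 [ 0.5503  0.1104  0.033 ]
 [ 0.554  -0.1003  0.033 ]] [0.58125299 0.00544108 0.033     ] 0.5812485794564634 -0.00589366632126586
```

```bash
cat >> h.py <<'E'
def look(x,y,yaw,fn=None,z=.17):
    manip.grip(.05)
    manip.reach([x,y,z],down(yaw)); s,im=snap("wrist",fn); C=cam("wrist",s)
    p=proj(C,[[x,y,.02]])[0]
    c=[]
    for d in manip.trace("wrist","pack0"):
        m=d["region"]
        if m.sum()<500: continue
        b=np.median(im[m],0); sat=int(b.max())-int(b.min())
        q=np.array([np.nonzero(m)[1].mean(),np.nonzero(m)[0].mean()])
        c.append((np.hypot(*(q-p)),sat,b,d["conf"],m,q))
    c=[k for k in c if k[1]<30 and k[2].max()<110]
    if not c: print("no pack seen"); return None
    k=min(c,key=lambda k:k[0]); g=ray(C,[k[5]],.015)[0]
    v,i=fit(C,k[4],g[0],g[1],yaw); vb,ib=fit(C,blob(im,k[5]),g[0],g[1],yaw)
    print("look",k[0].round(1),k[2],round(k[3],2),"trace",v.round(4),round(i,3),"blob",vb.round(4),round(ib,3))
    return v if i>ib else vb
E
python3 - <<'E'
from h import *
v=look(.4698,.2417,2.447,"b1")
im=cv2.imread("pics/b1.png"); cv2.imwrite("pics/b1c.png",im[100:480,120:520])
print(manip.sense()["time_s"],manip.sense()["q"].round(2))
E
```

```text
look 2.5 [60. 60. 60.] 0.98 trace [0.4698 0.2408 2.4792] 0.953 blob [0.4707 0.24   2.4613] 0.913
29.0917 [ 0.33  0.05  1.85 -0.    1.24 -0.55]
```

View pics/b1c.png

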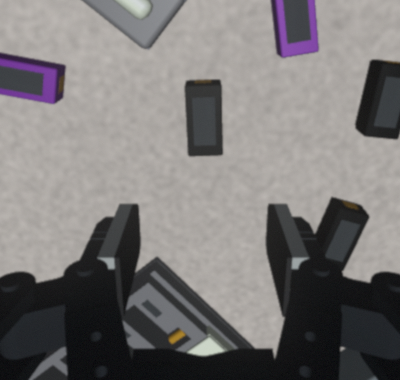

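Black pack B is at crop (204,117). The look-alikes there, at (295,20) and (30,78), are purple, so this is the right one. Picking it and inserting it in bay 5.

```bash
cat >> h.py <<'E'
A0,LAT=.5813,-.0039
BAY=[-.090,-.054,-.018,.018,.054,.090]
def pick(v,yaw0):
    yaw=v[2]+np.pi*round((yaw0-v[2])/np.pi)
    p=np.array([v[0],v[1],.022])
    manip.movel(p+.05*Z,vel=.3,ori=down(yaw)); manip.movel(p,vel=.12)
    manip.grip(0,45); g1=manip.sense()["finger_gap"]
    manip.movel(p+.07*Z,vel=.25); g2=manip.sense()["finger_gap"]
    print("pick gap",round(g1,4),round(g2,4)); return g2>.015
def place(b,flip):
    yw=th+(np.pi if flip else 0); q=u*A0+n*(LAT+BAY[b])
    manip.reach(q+.10*Z,down(yw)); g=manip.sense()["finger_gap"]; print("over gap",round(g,4))
    if g<.015: return False
    f0=F(); manip.movel(q+.058*Z,vel=.2)
    for z in np.arange(.054,.0445,-.002):
        manip.movel(q+z*Z,vel=.05); f=F()-f0
        if f[2]>8: break
    print("in z",round(manip.sense()["position"][2],4),f.round(1))
    manip.grip(.036); manip.movel(q+.085*Z,vel=.3)
    return True
def press(b,zmin=.043):
    q=u*(A0-.001)+n*(LAT+BAY[b]); manip.grip(0)
    manip.movel(q+.085*Z,vel=.3,ori=down(th+np.pi/2)); f0=F(); manip.movel(q+.062*Z,vel=.2); L=[]
    for z in np.arange(.060,zmin-.004,-.002):
        manip.movel(q+z*Z,vel=.05); f=F()-f0; L.append(round(float(f[2]),1))
        if f[2]>14: break
    print("press z",manip.sense()["position"].round(4),L,f.round(1)); manip.movel(q+.09*Z,vel=.3)
E
python3 - <<'E'
from h import *
if pick([.4698,.2408,2.4792],2.447) and place(5,True): press(5)
manip.movel([.64,.0,.24],vel=.5,ori=down(th))
s,im=snap("wrist","p5"); cv2.imwrite("pics/p5c.png",cv2.resize(im[50:350,130:530,::-1],(800,600)))
print(s["time_s"])
E
```

```text
pick gap 0.0249 0.0248
over gap 0.0248
in z 0.0459 [ 0.5 -0.2  0.7]
press z [0.5785 0.0974 0.043 ] [-2.0, -1.0, -1.6, -0.6, 1.0, -1.3, 1.2, -1.5, -0.8, 8.5, 23.1] [-10.4  -1.6  23.1]
41.2
```

View pics/p5c.png

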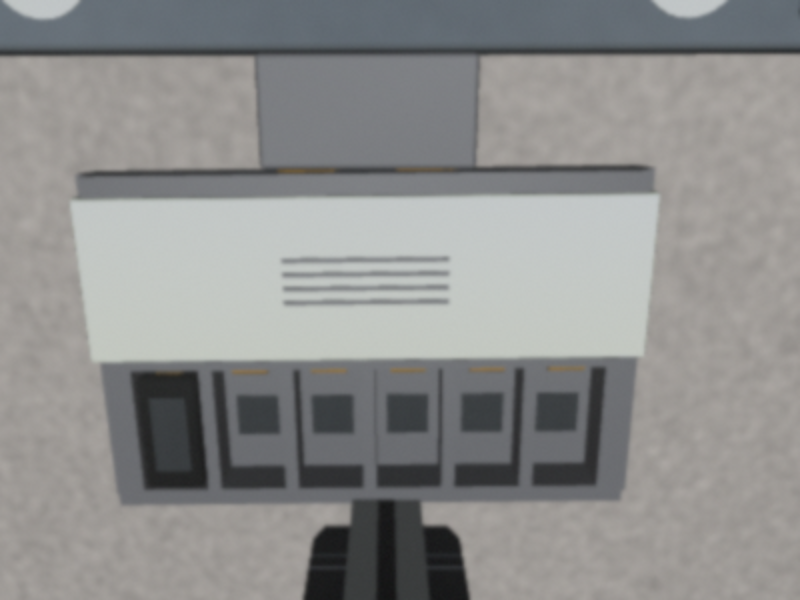

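Pack is seated flush in bay 5. The charger rotated by about 0.01 rad, which I'll correct at the end. Continuing with A and C, using gentler presses.

```bash
sed -i 's/for z in np.arange(.060,zmin-.004,-.002):/for z in np.r_[.060:.048:-.003,.0475:zmin-.004:-.001]:/; s/if f\[2\]>14: break/if f[2]>11 and z<.0465: break/' h.py
cat > go.py <<'E'
from h import *
import sys
def job(x,y,yaw,b,flip,fn):
    v=look(x,y,yaw,fn)
    if v is None: sys.exit("lost")
    if np.hypot(v[0]-x,v[1]-y)>.012: # moved: look again from above it
        print("moved"); v=look(v[0],v[1],v[2]+np.pi*round((yaw-v[2])/np.pi),fn)
    if not pick(v,yaw): sys.exit("pick failed")
    if not place(b,flip): sys.exit("dropped")
    press(b)
    print("t",round(manip.sense()["time_s"],1))
E
python3 - <<'E'
from go import *
job(.6163,.2634,2.115,4,True,"a1")
job(.5432,.3523,2.29,3,True,"c1")
manip.movel([.64,.0,.24],vel=.5,ori=down(th))
s,im=snap("wrist","p3"); cv2.imwrite("pics/p3c.png",cv2.resize(im[50:350,130:530,::-1],(800,600)))
E
```

```text
look 1.6 [57. 57. 57.] 0.64 trace [0.6164 0.2614 2.1538] 0.938 blob [0.6173 0.2606 2.1538] 0.917
pick gap 0.0248 0.0248
over gap 0.0246
in z 0.0458 [ 0.5 -0.5 -1. ]
press z [0.5793 0.0614 0.043 ] [-0.7, -0.1, -0.7, 0.4, 0.8, -0.0, -0.5, 0.4, -0.1, 5.9, 12.3] [-5.  -1.1 12.3]
t 54.0
look 1.7 [56. 57. 56.] 0.86 trace [0.5434 0.3511 2.3409] 0.955 blob [0.5443 0.3504 2.3381] 0.923
pick gap 0.0248 0.0247
over gap 0.0247
in z 0.0458 [ 1.2 -0.1 -0.9]
press z [0.58   0.0254 0.043 ] [0.2, 0.7, -0.4, 1.5, 1.9, 0.7, 1.0, 0.8, 0.9, 5.2, 12.5] [-4.2 -0.6 12.5]
t 66.5
```

View pics/p3c.png

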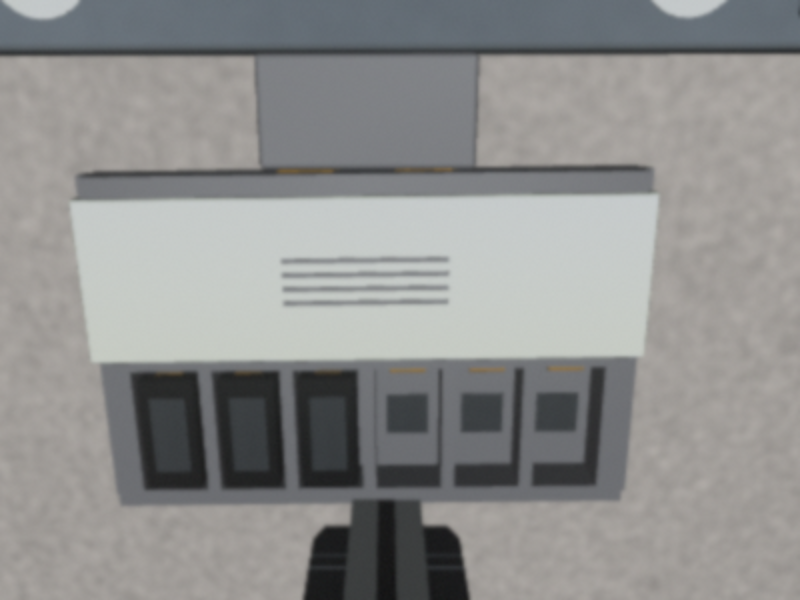

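Bays 5, 4 and 3 hold seated packs. Now the two on the right.

Run:
```python
from go import *
job(.4499,-.2701,.283,1,False,"d1")
job(.5464,-.3551,-.847,0,False,"e1")
manip.movel([.64,.0,.24],vel=.5,ori=down(th))
s,im=snap("wrist","p0"); cv2.imwrite("pics/p0c.png",cv2.resize(im[50:350,130:530,::-1],(800,600)))
s,i2=snap("scene","s2")
```

```text
look 3.5 [53. 54. 52.] 0.65 trace [ 0.4495 -0.269   0.2068] 0.92 blob [ 0.4495 -0.2693  0.2036] 0.93
pick gap 0.0245 0.0249
over gap 0.0247
in z 0.0467 [-2.2  1.1  5.9]
press z [ 0.581  -0.0465  0.043 ] [0.5, -1.2, 0.8, 6.1, 5.4, 1.4, 1.5, -0.4, -0.1, 5.6, 13.0] [-8.2 -0.4 13. ]
t 80.7
look 3.3 [51. 51. 50.] 0.57 trace [ 0.5468 -0.3539 -0.8068] 0.933 blob [ 0.5464 -0.3538 -0.8094] 0.928
pick gap 0.0245 0.0249
over gap 0.0247
in z 0.0458 [ 0.2 -0.  -1. ]
press z [ 0.5821 -0.0826  0.043 ] [0.4, -1.1, -0.4, 0.3, 0.8, 0.1, 0.5, 0.5, 0.3, 5.5, 11.7] [-5.4  1.6 11.7]
t 93.5
```

View pics/p0c.png

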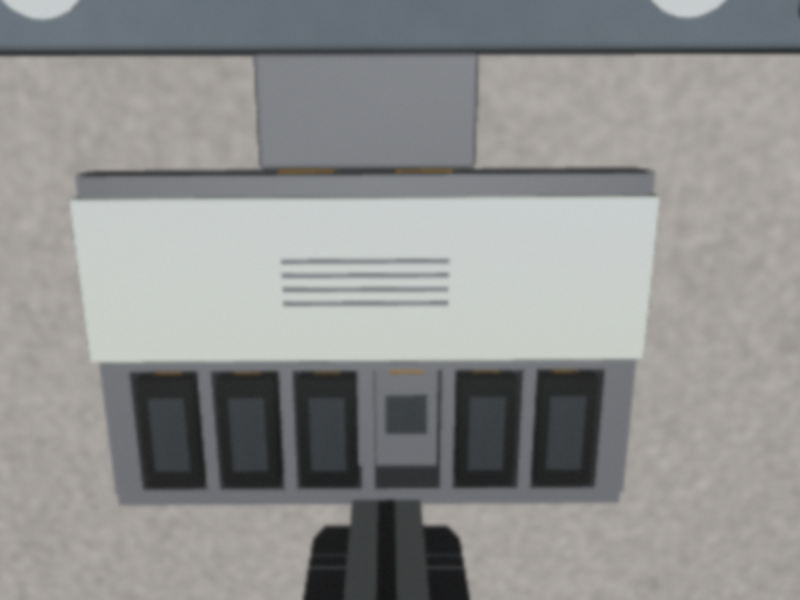

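All five packs are seated and bay 2 is left empty. Now slide the cover shut by its back edge.

Run:
```python
from h import *
for q in ("scene",):
    for d in manip.trace(q,"pack0"): print(q,round(d["conf"],2),np.round(d["bbox"]))
lat=LAT+.0005; b=lambda a,z:u*a+n*lat+Z*z
manip.grip(0)
manip.reach(b(.718,.10),down(th)); manip.movel(b(.718,.060),vel=.2); f0=F()
manip.movel(b(.718,.0455),vel=.05); print("z",(F()-f0).round(1),manip.sense()["position"].round(4))
f0=F(); L=[]
a=.718
while a>.612:
    a-= .004 if a>.640 else .001
    manip.movel(b(a,.0455),vel=.06); f=(F()-f0)@u; L.append((round(a,3),round(float(f),1)))
    if f>4.2: break
print(L,(F()-f0).round(1),manip.sense()["position"].round(4))
manip.movel(b(a+.006,.0455),vel=.1); manip.movel(b(a+.006,.12),vel=.2)
manip.movel([.66,.0,.24],vel=.4,ori=down(th))
s,im=snap("wrist","k1"); cv2.imwrite("pics/k1c.png",cv2.resize(im[50:350,130:530,::-1],(800,600)))
print(s["time_s"])
```

```text
scene 0.97 [392. 435. 425. 456.]
scene 0.8 [301. 275. 330. 290.]
scene 0.69 [411. 342. 441. 357.]
scene 0.57 [267. 225. 286. 235.]
scene 0.57 [275. 234. 299. 246.]
scene 0.54 [293. 254. 312. 270.]
scene 0.53 [403. 261. 421. 284.]
scene 0.49 [295. 264. 319. 279.]
z [ 0.8 -0.4  0.1] [0.7177 0.0106 0.0452]
[(0.714, -1.1), (0.71, -1.1), (0.706, -0.2), (0.702, -0.4), (0.698, 0.7), (0.694, -0.7), (0.69, 0.3), (0.686, 0.8), (0.682, 0.4), (0.678, -0.2), (0.674, 0.3), (0.67, 0.2), (0.666, 0.3), (0.662, -0.7), (0.658, 0.7), (0.654, -0.2), (0.65, 0.4), (0.646, 0.7), (0.642, 0.2), (0.638, 0.1), (0.637, -0.1), (0.636, 0.5), (0.635, 1.3), (0.634, 0.1), (0.633, 0.4), (0.632, -0.3), (0.631, 0.0), (0.63, 0.4), (0.629, 1.7), (0.628, 2.3), (0.627, 3.6), (0.626, 5.4)] [ 5.4 -0.6  0.5] [0.6276 0.0088 0.0465]
106.3083
```

View pics/k1c.png

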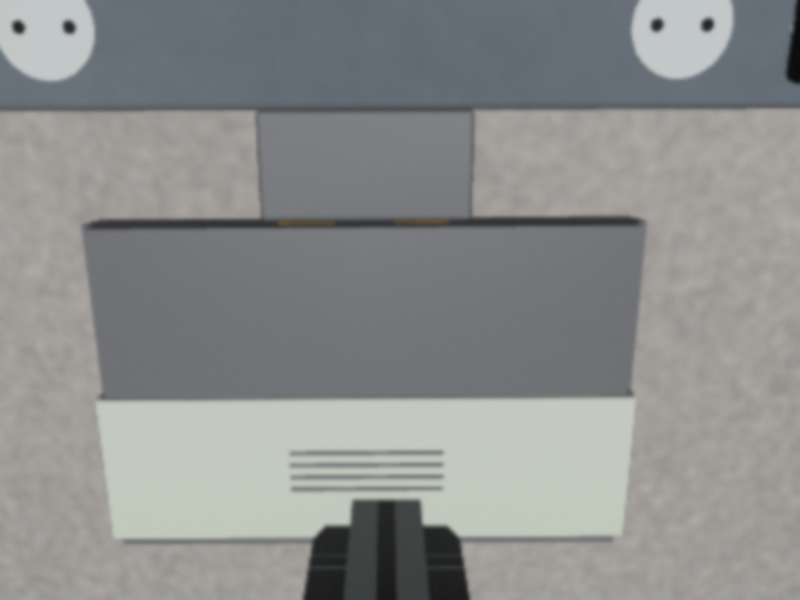

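Cover is shut: it reached its end stop with force rising to 5 N. Final push back against the dock.

Run:
```python
from h import *
import pickle
pushback(lat=LAT+.0005,start=.515,stopF=20,end=.548)
manip.movel([.66,.0,.24],vel=.4,ori=down(th))
s,im=snap("wrist","k2"); pickle.dump((s,cam("wrist",s)),open("k2.pkl","wb"))
cv2.imwrite("pics/k2c.png",cv2.resize(im[50:350,130:530,::-1],(800,600),interpolation=cv2.INTER_CUBIC))
print(s["time_s"])
```

```text
push 0.5405 [0.4, -0.1, 0.3, 0.4, -0.3, -0.7, -0.4, -0.1, -0.9, -0.2, 0.9, -2.2, -8.1, -11.7, -11.4, -16.9, -21.0] [0.5344 0.0077 0.0166] [-21.   -0.8  15.3]
114.325
```

View pics/k2c.png

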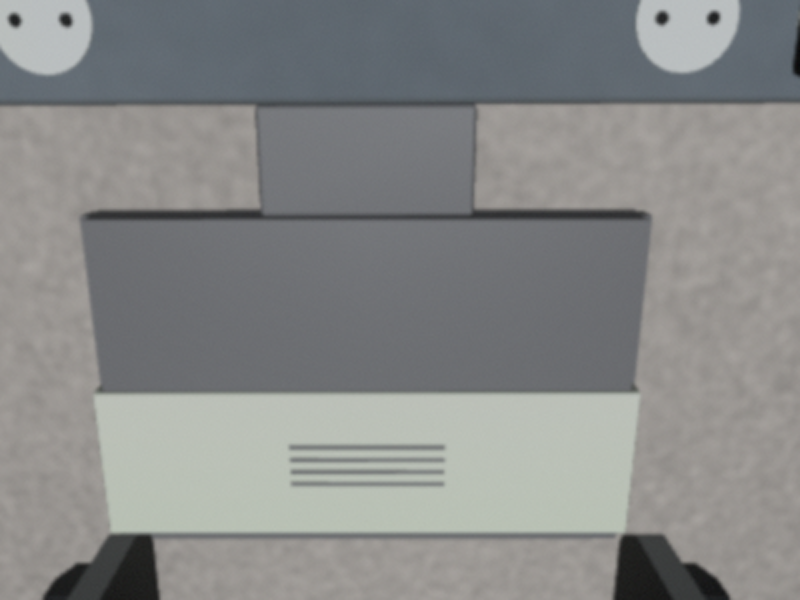

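Run:
```python
from h import *
import pickle
s,C=pickle.load(open("k2.pkl","rb"))
f=lambda L,z: ray(C,[(130+a/2,50+b/2) for a,b in L],z)
d=f([(261,215),(473,214.5)],.026);c=f([(95,392),(639,392),(111,534),(625,533.5)],.037);k=f([(82,219),(650,218)],.033);fr=f([(120,538),(615,537.5)],.033)
for x in(d,c[:2],c[2:],k,fr):print((x.mean(0)@u).round(4),(x.mean(0)@n).round(4),np.arctan2(-(x[0]-x[1])[0],(x[0]-x[1])[1]).round(4))
# cover firmness check: nudge its back edge again
b=lambda a,z:u*a+n*LAT+Z*z
manip.grip(0); manip.reach(b(.650,.12),down(th)); manip.movel(b(.650,.0455),vel=.15); f0=F(); L=[]
for a in np.arange(.645,.618,-.001):
    manip.movel(b(a,.0455),vel=.04); g=np.mean([(F()-f0)@u for _ in range(3)]); L.append((round(a,3),round(float(g),1)))
    if g>3.3: break
print(L); manip.movel(b(a+.008,.0455),vel=.1); manip.movel(b(a+.008,.15),vel=.2); print(manip.sense()["time_s"])
```

```text
0.6953 -0.0062 0.0207
0.6197 -0.0058 0.0183
0.5489 -0.0057 0.0194
0.6947 -0.0059 0.0201
0.5444 -0.0053 0.0194
[(np.float64(0.645), -0.4), (np.float64(0.644), 0.1), (np.float64(0.643), -0.1), (np.float64(0.642), -0.1), (np.float64(0.641), 0.9), (np.float64(0.64), 0.5), (np.float64(0.639), 0.1), (np.float64(0.638), -0.3), (np.float64(0.637), -0.8), (np.float64(0.636), 0.4), (np.float64(0.635), -0.4), (np.float64(0.634), -0.3), (np.float64(0.633), 0.0), (np.float64(0.632), 0.4), (np.float64(0.631), -0.0), (np.float64(0.63), 0.8), (np.float64(0.629), 4.6)]
121.5417
```

Run:
```python
from h import *
manip.grip(.085); manip.movel([.66,.0,.24],vel=.3,ori=down(th))
s,im=snap("wrist","k3"); a=cv2.imread("pics/k2.png",0)[50:320,130:530].astype(np.float32); b=cv2.cvtColor(im,cv2.COLOR_RGB2GRAY)[50:320,130:530].astype(np.float32)
print("rail/dock",cv2.phaseCorrelate(a[:80],b[:80]),"charger",cv2.phaseCorrelate(a[85:250,30:340].copy(),b[85:250,30:340].copy()))
manip.reach([.45,-.1,.35],down(0)); manip.pause(1); print(manip.hand_in(),s["time_s"])
```

```text
rail/dock ((-0.6782301311911283, 0.2598053239136249), 0.13549924290180207) charger ((-0.028867029311271608, 0.7778410070690853), 0.5313204806380801)
the job is handed in; nothing more can be done
None 122.7833
```

The job is handed in at about 124 s, with no verdict returned: all five loose black packs are pressed flush (bay 2 is empty), the cover is shut to its stop, and the charger is pushed square against the dock, within about 0.5 mm of centre at the last measurement; after that I nudged the cover once more with 4.6 N, and a before/after comparison showed a charger shift of under 1 pixel.

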